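# Turn a connector housing in an angle vise to bring its sockets to the far side

### The job

The metal connector housing is clamped in the inclined vise with its three sockets facing sideways. Slide the vise's moving jaw open, lift the housing out, give it a quarter turn so that the socket face looks up over the moving jaw, and set it down upright on the bed between the jaws without dropping it. Then slide the jaw shut until the housing sits snug between it and the fixed jaw, and leave the other things on the bench where they are.

Things in the scene. Friction and masses are not known exactly. Their poses are not given: they have to be found in the camera images.
- vise: The dark steel angle vise, fixed to the bench. Origin on the bench top; z up, x towards the high end of its inclined bed. Base plate 200 x 130 mm, reaching from x = -45 to +155 mm.
- bed: The vise's grey bed, 210 x 100 mm, fixed at a 30 degree slope, low end nearest the robot. Origin on its top surface, mid-width, at the clamping face of the fixed jaw; x runs up the slope to the moving jaw, y across, z square off the bed (leans 30 degrees towards the robot). The fixed jaw fills x -24 to 0, y -45 to 45 mm, 30 mm high; a part put down leans or slides towards it.
- jaw (a joint): Travel of the steel moving jaw along bed x, in m: gap between the jaws = 40 mm + this value; -0.010 is fully shut, 0.055 fully open (95 mm gap). It slides with about 5 N of friction and stays where it is left. The jaw is 45 mm long (bed x), 90 mm wide, 30 mm high.
- jaw_tab (a point): Middle of the top edge of the moving jaw's grip tab, by which the jaw is moved: an upright plate 12 mm thick (bed x), 40 mm wide (bed y), from 30 to 64 mm above the bed, on the far part of the jaw; this point is 37 mm up the slope from the jaw's clamping face.
- housing: Loose aluminium block 40 (x) x 60 (y) x 90 mm (z), about 0.35 kg, standing on the bed. Origin at the centre of its underside, z to its top. Its narrow face at y = +30 mm bears three sockets; the other sides are plain. At first the 40 mm size is between the jaws, sockets towards bed +y; at the end the 60 mm size must be between the jaws, sockets towards bed +x.
- sockets (a point): Middle socket on the housing's narrow socket face: 30 mm from the housing's axis, 59 mm above its underside. The three sockets are black discs, 15 mm across with rims, in a column.
- driver: Bystander: black-handled screwdriver, 170 mm long, lying on the bench.
- bin: Bystander: open blue plastic parts bin, 130 x 100 x 55 mm.
- relay: Bystander: grey plastic relay module, 90 x 36 x 60 mm.
Things that resemble listed ones, but are neither listed nor needed, are in the scene too. Leave any purple look-alike of the housing alone. There is more than one size of the vise; the one meant has the size given above.

How it is judged:
On the way, in this order (a step that is already met when the one before it is completed fails the run):
1. the moving jaw is slid open by more than 15 mm (value of joint jaw above 0.015 m), for 0.1 s.
2. the housing is lifted more than 20 mm off the bed (z of housing in the frame of bed above 0.02 m), for 0.1 s.
3. the housing stands on the bed between the jaws again, sockets towards the moving jaw (within 0.25 rad), with the jaw still open (z of housing in the frame of bed between -0.004 and 0.004 m and angle between the z axis of housing and the z axis of bed, either way round below 0.25 rad and angle between the y axis of housing and the x axis of bed, either way round below 0.25 rad and x of sockets in the frame of bed above 0.045 m and value of joint jaw above 0.0225 m), for 0.1 s.
At the end, for the whole second after the job is handed in: The housing stands on the bed (4 mm, 0.06 rad), within 25 mm of the middle line, its back on the fixed jaw and its sockets towards the moving jaw (57 to 63 mm from the fixed jaw); the moving jaw is closed on it (joint 0.0165 to 0.0218); all at rest (z of housing in the frame of bed between -0.004 and 0.004 m and angle between the z axis of housing and the z axis of bed, either way round below 0.06 rad and angle between the y axis of housing and the x axis of bed, either way round below 0.06 rad and y of housing in the frame of bed between -0.025 and 0.025 m and x of sockets in the frame of bed between 0.057 and 0.063 m and value of joint jaw between 0.0165 and 0.0218 m and linear speed of housing below 0.02 m/s and velocity of joint jaw below 0.01 m/s); the robot touches nothing.
It fails at once if a bystander (screwdriver, bin or relay module) is moved more than 20 mm (distance of any of driver, bin, relay from where it was at the start of the episode above 0.02 m).
It fails at once if the housing is dropped (moves faster than 0.35 m/s out of the fingers) (linear speed of housing above 0.35 m/s and contact force between housing and the fingers below 0.05 N).
It also fails if it takes over 64 s, if anything falls off the work surface, if the arm or the gripper's body presses on something with over 40 N, if the wrist force passes 120 N, or if a joint passes its speed limit or range.

### The arm

A 6-joint arm with a two-finger parallel gripper is mounted at the origin on the work surface. World frame = base frame: x ahead of the robot, y to its left, z up, the work surface at z = 0. Lengths are in m, angles in rad, forces in N, time in s.
With the tool pointing down it reaches from about 0.375 to 0.925 m from the base axis. Payload 5.7 kg.
Tool frame: the origin (TCP) lies midway between the tips of the shut fingers; the grasp point (between the pads) lies 19 mm behind it; z points along the fingers, y is the line along which they close (so a half turn about z gives the same grasp; the last joint's range is limited). The gripper opens to 88 mm and grips with 3 to 60 N. Pads are 20 mm wide; open, the fingers measure 115 mm over their backs; the gripper's body (75 mm by 178 mm) begins 61 mm behind the grasp point.
Start: joints at [1.109, 0.359, 1.51, -0, 1.272, -0.115], TCP at [0.204, 0.564, 0.223] pointing down, gripper open.
Joint ranges: [-2.97, 2.97], [-1.01, 2.36], [0.21, 2.38], [-0.96, 4.11], [0.2, 2.71], [-2.98, 2.98]. Speed limits (rad/s): [2.39, 2.39, 3.14, 3.14, 3.14, 3.14].

### API

Orientations are given as a unit quaternion [x, y, z, w].
In Python, from bench import move_ptp, servo_line, goto_joints, move_gripper, sleep, inverse_kinematics, capture, PlanningError, close_job, spot_in, silhouettes, current_clock, current_joint_pos, current_qvel, current_joint_torque, current_position, current_orientation, current_force, current_torque, current_finger_gap, current_grip_force gives the robot as it stands. Calls block until the motion is done:
- move_ptp(position, orientation): joint-space move of the TCP to a pose.
- servo_line(position, orientation=None, rate=0.15, contact_N=None): straight line of the TCP; orientation=None keeps the orientation; rate is the mean speed in m/s. With contact_N (N) it stops when the force on the tool has changed by that much, and returns True; else False.
- goto_joints(angles): joint-space move.
- move_gripper(opening): finger opening in m; the grip force is fixed at half the most; returns when the fingers have stopped.
- sleep(seconds).
- inverse_kinematics(position, orientation): joint angles nearest the present ones, or None.
- capture(name): name is "scene" or "top"; returns a dict with "image" (420x560x3 uint8, blue, green, red), "range_z" (420x560 float32, m along the optical axis (not along the pixel's ray), 0 where there is no reading), "intrinsics" (3x3 intrinsics, pixels), "R" (3x3) and "t" (3): a world point X has camera coordinates R X + t. Camera axes: x right, y down, z forward; pixel columns grow to the right and rows downward; lengths in m; the calibration is good to about 2 mm. A picture is of the moment at which its call begins.
A pose or a line that the arm cannot do raises PlanningError and nothing moves.
- close_job(): hands the job in; it is judged then, once.
Trained networks look in the newest picture that a camera, given by its name, has taken for a name from the list of things; names that differ only in an ending like _2 or _b are one class to them, and where a whole thing is asked for, a point or a joint stands for the part that bears it (a point fixed in the world has none). Each returns a list of dicts, best first, with "conf" (0 to 1); they miss things now and then, are a little off and sometimes report something else, mostly with a low value. They report only what shows in the picture. A call takes as long as a camera call. They do not tell look-alikes from the thing itself.
- spot_in(camera, query): "xy" ([column, row] in pixels, amid what is visible of it).
- silhouettes(camera, query): "region" (420x560 bool, what is visible of it) and "xy" ([column, row] in pixels, amid what is visible of it).
Readings, each from a call of its own:
- current_clock(): time.
- current_joint_pos(): joint angles.
- current_qvel(): joint speeds.
- current_joint_torque(): joint torques, N m.
- current_position(): TCP position.
- current_orientation(): TCP orientation.
- current_force(): force on the tool from outside, world axes, zero at the start.
- current_torque(): the same for the moment, N m.
- current_finger_gap(): finger opening in m.
- current_grip_force(): force on a finger pad.
Only numpy, scipy, OpenCV 4.12 (cv2) and the standard library are available. Lean on these libraries where they do the work, as an engineer would, in place of code of your own. Each camera call takes 0.05 s, during which the arm holds its last target. There are 200 camera calls.

## Working session

There is one attempt and no reset: what is moved stays moved. The work goes in short steps, each a Python script; the robot and the scene stay as the last script left them, time stands still between calls to the robot, and variables do not carry over. Pictures are saved under pics/ and viewed, at most 10 in all, crops included, and the job is handed in when it is done.

```bash
ls; mkdir -p pics; cat > h.py <<'E'
import numpy as np, cv2
from bench import *
from scipy.spatial.transform import Rotation as Rn
def pts(c,m=None):
    z=c["range_z"]; m=(z>0) if m is None else m&(z>0)
    v,u=np.nonzero(m); K=np.array(c["intrinsics"]); d=z[v,u]
    P=np.c_[(u-K[0,2])/K[0,0]*d,(v-K[1,2])/K[1,1]*d,d]
    return (P-np.array(c["t"]))@np.array(c["R"])
def proj(c,X):
    p=(np.array(c["R"])@np.array(X)+c["t"]); p=np.array(c["intrinsics"])@p; return p[:2]/p[2]
E
python3 - <<'E'
from h import *
for n in("scene","top"):
    c=capture(n); cv2.imwrite(f"pics/{n}0.png",c["image"]); np.savez(f"{n}0.npz",**c)
    print(n,np.round(-np.array(c["R"]).T@c["t"],3))
    for q in("vise","bed","jaw","jaw_tab","housing","sockets","driver","bin","relay"):
        for s in silhouettes(n,q)[:4]:
            P=pts(c,s["region"]); print(q,round(s["conf"],2),np.round(s["xy"]),s["region"].sum(),np.round(np.median(P,0),3),np.round(np.percentile(P,[3,97],axis=0),3).tolist())
E
```

```text
pics
scene [1.565 0.275 1.009]
vise 0.83 [246. 236.] 2787 [ 0.638 -0.065  0.068] [[0.504, -0.128, 0.008], [0.672, -0.019, 0.138]]
vise 0.79 [342. 214.] 1244 [0.431 0.177 0.055] [[0.325, 0.129, 0.005], [0.453, 0.22, 0.106]]
bed 0.96 [247. 226.] 1293 [ 0.583 -0.073  0.113] [[0.497, -0.129, 0.017], [0.673, -0.031, 0.141]]
bed 0.84 [344. 202.] 489 [0.383 0.174 0.089] [[0.319, 0.139, 0.055], [0.454, 0.211, 0.109]]
jaw 0.91 [244. 218.] 599 [ 0.574 -0.076  0.111] [[0.537, -0.122, 0.091], [0.589, -0.036, 0.145]]
jaw 0.66 [246. 240.] 2808 [ 0.637 -0.065  0.068] [[0.505, -0.129, 0.007], [0.671, -0.019, 0.138]]
jaw 0.49 [345. 198.] 198 [0.377 0.173 0.088] [[0.362, 0.147, 0.075], [0.388, 0.201, 0.109]]
jaw_tab 0.78 [244. 217.] 569 [ 0.574 -0.078  0.112] [[0.546, -0.124, 0.091], [0.588, -0.036, 0.145]]
jaw_tab 0.71 [341. 198.] 250 [0.377 0.172 0.087] [[0.352, 0.143, 0.069], [0.389, 0.2, 0.112]]
housing 0.9 [257. 201.] 427 [ 0.512 -0.061  0.128] [[0.474, -0.101, 0.077], [0.535, -0.042, 0.148]]
housing 0.85 [299. 242.] 757 [0.549 0.079 0.038] [[0.499, 0.033, 0.003], [0.584, 0.124, 0.043]]
housing 0
[... 1745 characters left out ...]
.043, 0.149]]
housing 0.57 [302. 266.] 781 [ 0.377 -0.056  0.041] [[0.336, -0.095, 0.037], [0.416, -0.017, 0.045]]
sockets 0.69 [250. 205.] 811 [0.533 0.077 0.041] [[0.494, 0.035, 0.022], [0.57, 0.119, 0.045]]
sockets 0.61 [303. 266.] 786 [ 0.377 -0.056  0.041] [[0.336, -0.093, 0.036], [0.418, -0.017, 0.045]]
sockets 0.57 [312. 222.] 673 [ 0.496 -0.072  0.136] [[0.47, -0.101, 0.096], [0.529, -0.043, 0.149]]
driver 0.69 [414. 176.] 359 [ 0.627 -0.361  0.023] [[0.581, -0.385, 0.013], [0.728, -0.345, 0.03]]
bin 0.65 [416. 238.] 2223 [ 0.442 -0.364  0.006] [[0.381, -0.405, 0.001], [0.505, -0.304, 0.057]]
relay 0.7 [147. 204.] 650 [0.544 0.349 0.047] [[0.503, 0.336, 0.008], [0.588, 0.371, 0.063]]
```

```bash
python3 - <<'E'
from h import *
a=cv2.imread("pics/scene0.png")[140:300,140:420]; b=cv2.imread("pics/top0.png")[120:310,130:430]
a=cv2.resize(a,(525,300),interpolation=3); b=cv2.resize(b,(474,300),interpolation=3)
cv2.imwrite("pics/crop0.png",np.vstack([a,cv2.copyMakeBorder(b,0,0,0,51,0)]))
# bed plane fit & yaw
for n in("scene","top"):
    c=dict(np.load(f"{n}0.npz")); P=pts(c)
    m=(P[:,0]>.59)&(P[:,0]<.68)&(P[:,1]>-.15)&(P[:,1]<0)&(P[:,2]>.03)
    print(n,m.sum())
    Q=P[m]; best=None
    rng=np.random.default_rng(0)
    for _ in range(500):
        s=Q[rng.choice(len(Q),3,False)]; nn=np.cross(s[1]-s[0],s[2]-s[0]); nn/=np.linalg.norm(nn)+1e-12
        if abs(nn[2])<.7: continue
        k=abs((Q-s[0])@nn)<.002
        if best is None or k.sum()>best.sum(): best=k
    q=Q[best]; mu=q.mean(0); nn=np.linalg.svd(q-mu)[2][2]; nn*=np.sign(nn[2]); 
    print(best.sum(),nn,mu,"tilt",np.degrees(np.arccos(nn[2])),"yaw",np.degrees(np.arctan2(-nn[1],-nn[0])))
    r=cv2.minAreaRect(q[:,:2].astype(np.float32)); print(r, cv2.boxPoints(r).round(3).tolist())
E
```

```text
scene 1110
303 [-0.48786256  0.02342657  0.87260605] [ 0.63367117 -0.08134538  0.11915777] tilt 29.237094023819708 yaw -2.7491628568252517
((0.6307466626167297, -0.08124558627605438), (0.09947636723518372, 0.08239200711250305), 88.83128356933594) [[0.5889999866485596, -0.12999999523162842], [0.6710000038146973, -0.13199999928474426], [0.6729999780654907, -0.03200000151991844], [0.5910000205039978, -0.03099999949336052]]
top 1414
1002 [-0.51311781  0.0126243   0.85822534] [ 0.62834432 -0.08121299  0.11854526] tilt 30.88209515069547 yaw -1.4093705668588032
((0.62855064868927, -0.08111056685447693), (0.10097102075815201, 0.07459752261638641), 89.98434448242188) [[0.5910000205039978, -0.13199999928474426], [0.6660000085830688, -0.13199999928474426], [0.6660000085830688, -0.03099999949336052], [0.5910000205039978, -0.03099999949336052]]
```

View pics/crop0.png

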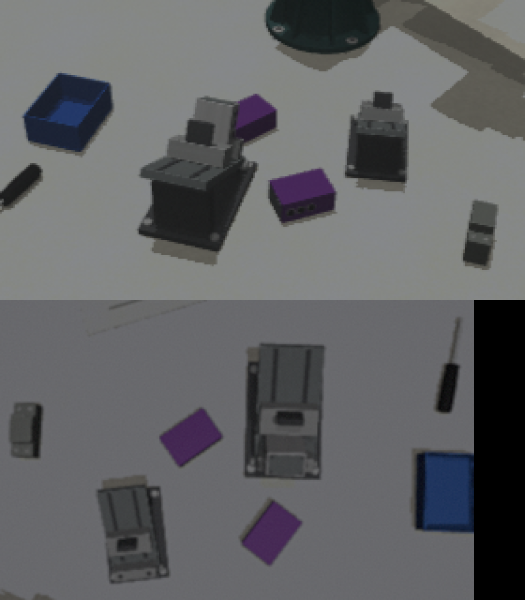

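```bash
cat > fit.py <<'E'
from h import *
from scipy.optimize import least_squares
def Rb(yaw): return (Rn.from_euler('z',yaw)*Rn.from_euler('y',-np.pi/6)).as_matrix()
def sdf(p,lo,hi):
    d=np.abs(p-(np.array(lo)+hi)/2)-(np.array(hi)-lo)/2
    return np.linalg.norm(np.maximum(d,0),axis=1)+np.minimum(d.max(1),0)
def model(p,q,hb):
    f=.04+q
    return np.min([sdf(p,[-.3,-.05,-.05],[.3,.05,0]),sdf(p,[-.024,-.045,0],[0,.045,.03]),sdf(p,[f,-.045,0],[f+.045,.045,.03]),sdf(p,[f+.031,-.02,.0],[f+.043,.02,.064]),sdf(p,*hb)],axis=0)
E
cat > f1.py <<'E'
from fit import *
C={n:dict(np.load(f"{n}0.npz")) for n in("scene","top")}
def run(names):
    P=np.vstack([pts(C[n]) for n in names])
    x=np.array([.517,-.08,.05,0,0,0.])  # origin guess
    # origin from plane: bed surface z=.1185 at x=.6283
    x[2]=.1185-(.6283-x[0])*np.tan(np.pi/6)
    def loc(x,P): return (P-x[:3])@Rb(x[3])
    for it in range(4):
        L=loc(x,P); m=(L[:,2]>-.004)&(L[:,0]>-.03)&(L[:,0]<.16)&(abs(L[:,1])<.056)&(L[:,2]<.11)
        Q=P[m]
        f=lambda x:model(loc(x,Q),x[4],([0,x[5]-.03,0],[.04,x[5]+.03,.09]))
        r=least_squares(f,x,loss='soft_l1',f_scale=.002,x_scale=[.01,.01,.01,.05,.005,.01]); x=r.x
    print(names,m.sum(),x.round(4),"med err",np.median(abs(f(x))),np.percentile(abs(f(x)),90))
    return x
for s in(["scene"],["top"],["scene","top"]): x=run(s)
np.save("vise.npy",x)
E
python3 f1.py
```

```text
['scene'] 1307 [ 0.5136 -0.0791  0.0503 -0.0345  0.0012  0.0053] med err 0.0010344732831956138 0.0036562984512542073
['top'] 2888 [ 0.5115 -0.0782  0.0511 -0.0321  0.0012  0.0056] med err 0.0009293526482049095 0.002503263574575298
['scene', 'top'] 4198 [ 0.512  -0.0787  0.0511 -0.0333  0.0014  0.0055] med err 0.0011392068206801057 0.0028976804001909365
```

```bash
cat >> fit.py <<'E'
V=np.load("vise.npy") if __import__("os").path.exists("vise.npy") else None
if V is not None:
    B=Rb(V[3]); O=V[:3]
    def W(x,y,z): return O+B@np.array([x,y,z])
    def ori(phi):
        ty=B@[np.cos(phi),np.sin(phi),0]; tz=-B[:,2]
        return Rn.from_matrix(np.c_[np.cross(ty,tz),ty,tz]).as_quat()
    def loc(p): return (np.array(p)-O)@B
E
python3 - <<'E'
from fit import *
f=.0414
for p0 in(0,np.pi):
    for nm,x,y,z,p in(("tab",f+.037,0,.036,p0),("tabopen",f+.087,0,.036,p0),("tabup",f+.087,0,.16,p0),("gr",.021,V[5],.05,p0),("lift",.021,V[5],.14,p0),("rot",.033,0,.14,p0-np.pi/2),("place",.033,0,.05,p0-np.pi/2)):
        j=inverse_kinematics(W(x,y,z),ori(p)); print(p0,nm,None if j is None else np.round(j,2))
E
```

```text
0 tab [-0.38  0.29  2.14  0.67  0.28 -0.96]
0 tabopen [-0.34  0.29  2.03  0.45  0.36 -0.7 ]
0 tabup [-0.4   0.02  2.01  0.3   0.64 -0.57]
0 gr [-0.42  0.27  2.27  1.05  0.22 -1.38]
0 lift [-0.49  0.01  2.25  0.53  0.45 -0.88]
0 rot [-0.49  0.02  2.23  0.51  0.47  0.71]
0 place [-0.43  0.26  2.24  0.93  0.24  0.31]
3.141592653589793 tab [-0.38  0.29  2.14  0.67  0.28  2.18]
3.141592653589793 tabopen [-0.34  0.29  2.03  0.45  0.36  2.44]
3.141592653589793 tabup [-0.4   0.02  2.01  0.3   0.64  2.58]
3.141592653589793 gr [-0.42  0.27  2.27  1.05  0.22  1.76]
3.141592653589793 lift [-0.49  0.01  2.25  0.53  0.45  2.26]
3.141592653589793 rot [-0.49  0.02  2.23  0.51  0.47 -2.43]
3.141592653589793 place [-0.43  0.26  2.24  0.93  0.24 -2.83]
```

```bash
python3 - <<'E'
from fit import *
f=.0424
move_ptp(W(f+.037,0,.15),ori(0)); move_gripper(.032)
print(servo_line(W(f+.037,0,.036),rate=.08,contact_N=8),loc(current_position()).round(4))
move_gripper(0.0); print("gap",current_finger_gap(),current_grip_force(),loc(current_position()).round(4))
print(servo_line(W(f+.037+.046,0,.036),rate=.05,contact_N=30),loc(current_position()).round(4),current_force())
move_gripper(.035)
servo_line(W(f+.083,0,.16),rate=.15)
for n in("scene","top"):
    c=capture(n); np.savez(f"{n}1.npz",**c); cv2.imwrite(f"pics/{n}1.png",c["image"])
print(current_clock())
E
python3 - <<'E'
import sys; sys.path.insert(0,".")
import cv2,numpy as np
import os; os.chdir(".")
a=[cv2.resize(cv2.imread(f"pics/{n}1.png")[130:280,170:370],(400,300),interpolation=3) for n in("scene","top")]
cv2.imwrite("pics/crop1.png",np.hstack(a))
E
```

```text
False [ 0.0796 -0.      0.0362]
gap 0.011648942776095869 30.002869963645935 [0.0781 0.0002 0.0362]
False [0.123  0.0003 0.0362] [-8.3194106  -2.98940417  2.26443575]
9.2083
```

View pics/crop1.png

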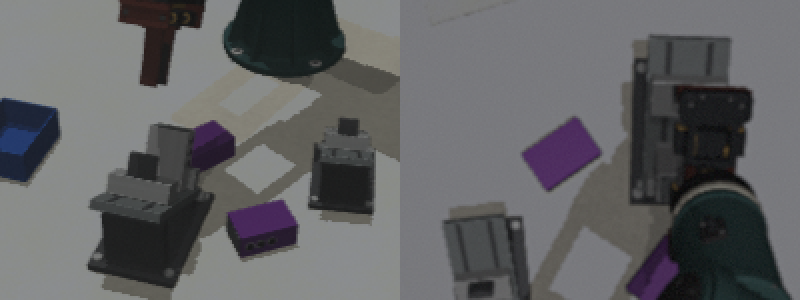

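```bash
cat > hf.py <<'E'
from fit import *
def hfit(c,dx,dy,x0,ymax=.06,zmax=.1):
    L=(pts(c)-O)@B; f=.086
    m=(L[:,2]>.034)&(L[:,2]<zmax)&(L[:,0]>-.03)&(L[:,0]<f+.005)&(abs(L[:,1])<ymax); Q=L[m]
    def g(x):
        P=Rn.from_euler('zy',x[3:]).inv().apply(Q-[x[0],x[1],x[2]]); return sdf(P,[-dx/2,-dy/2,0],[dx/2,dy/2,.09])
    r=least_squares(g,[*x0,0,0],loss='soft_l1',f_scale=.002,x_scale=[.005,.005,.005,.05,.05])
    print("housing",len(Q),r.x.round(4),"(x y z yaw pitch) err",np.median(abs(r.fun)).round(4)); return r.x
E
python3 - <<'E'
from hf import *
hfit(dict(np.load("scene1.npz")),.04,.06,[.02,.005,0])
hfit(dict(np.load("scene0.npz")),.04,.06,[.02,.005,0])
hfit(dict(np.load("top0.npz")),.04,.06,[.02,.005,0])
E
```

```text
housing 437 [ 0.0213  0.005  -0.0012 -0.0085  0.0001] (x y z yaw pitch) err 0.0013
housing 523 [ 0.0818  0.0037  0.0367 -0.034  -1.1178] (x y z yaw pitch) err 0.0035
housing 787 [ 0.0622  0.0064  0.0097  1.5264 -0.2803] (x y z yaw pitch) err 0.004
```

```bash
python3 - <<'E'
from hf import *
move_gripper(.085)
servo_line(W(.0215,.005,.17),ori(0),rate=.12)
print(servo_line(W(.0215,.005,.055),rate=.08,contact_N=8),loc(current_position()).round(4))
move_gripper(0.0); print("gap",current_finger_gap(),current_grip_force(),loc(current_position()).round(4),current_force().round(1) if hasattr(current_force(),'round') else current_force())
servo_line(W(.0215,.005,.145),rate=.06)
print("lifted gap",current_finger_gap(),current_force())
servo_line(W(.036,.0,.145),ori(-np.pi/2),rate=.02)
print(loc(current_position()).round(4),current_finger_gap(),current_clock())
c=capture("scene"); np.savez("scene2.npz",**c); d=capture("top"); np.savez("top2.npz",**d)
cv2.imwrite("pics/crop2.png",np.hstack([cv2.resize(k["image"][y:y+150,170:370],(400,300),interpolation=3) for k,y in((c,130),(d,130))]))
E
```

```text
False [0.0215 0.005  0.055 ]
gap 0.0399520207830769 29.90908831357956 [0.0204 0.0054 0.055 ] [-4.1 -0.9 -0.8]
lifted gap 0.03953182903578139 [-0.13591482 -0.38240613 -5.3786463 ]
[3.590e-02 1.000e-04 1.449e-01] 0.04009821289703202 16.85
```

View pics/crop2.png

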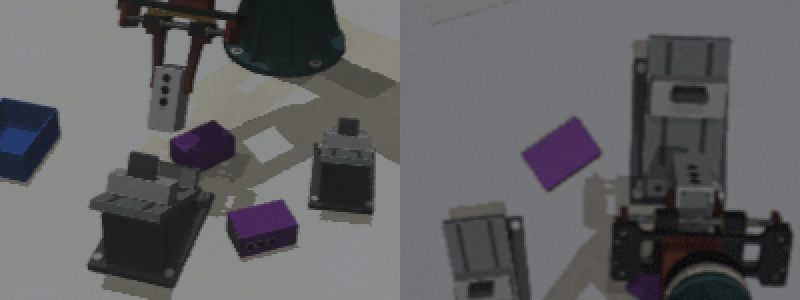

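```bash
python3 - <<'E'
from hf import *
L=(pts(dict(np.load("scene2.npz")))-O)@B
m=(L[:,0]>.05)&(L[:,0]<.075)&(abs(L[:,1])<.017)&(L[:,2]>.095)&(L[:,2]<.172); Q=L[m]
n=np.linalg.svd(Q-Q.mean(0))[2][2]; print(m.sum(),n.round(3),Q.mean(0).round(4),np.percentile(L[(L[:,0]>.05)&(L[:,0]<.075)&(abs(L[:,1])<.03)&(L[:,2]>.06)][:,1:],[1,99],axis=0).round(3))
servo_line(W(.0355,0,.075),rate=.08)
print(servo_line(W(.0355,0,.048),rate=.015,contact_N=6),loc(current_position()).round(4),(np.array(current_force())@B).round(1),current_clock())
E
```

```text
318 [-0.999 -0.041  0.015] [6.890e-02 1.000e-04 1.332e-01] [[-0.029  0.093]
 [ 0.029  0.544]]
True [0.0352 0.0007 0.0546] [0.3 0.5 0.8] 19.2167
```

```bash
python3 - <<'E'
from hf import *
p=loc(current_position())
print(servo_line(W(p[0]-.009,0,p[2]),ori(-np.pi/2),rate=.01,contact_N=7),loc(current_position()).round(4),(np.array(current_force())@B).round(1))
print(servo_line(W(*(loc(current_position())-[0,0,.004])),rate=.008,contact_N=6),loc(current_position()).round(4),(np.array(current_force())@B).round(1))
c=capture("scene"); np.savez("scene3.npz",**c); print(current_clock())
L=(pts(c)-O)@B
m=(L[:,0]>.05)&(L[:,0]<.075)&(abs(L[:,1])<.017)&(L[:,2]>.035)&(L[:,2]<.085); Q=L[m]
n=np.linalg.svd(Q-Q.mean(0))[2][2]; print(m.sum(),n.round(3),Q.mean(0).round(4))
cv2.imwrite("pics/crop3.png",cv2.resize(c["image"][130:280,170:370],(800,600),interpolation=3))
E
```

```text
True [0.0285 0.0003 0.0546] [0.8 1.3 1.8]
True [0.0285 0.0004 0.0546] [0.7 0.3 3.7]
20.1
160 [-1.     0.011 -0.002] [0.0614 0.002  0.064 ]
```

View pics/crop3.png

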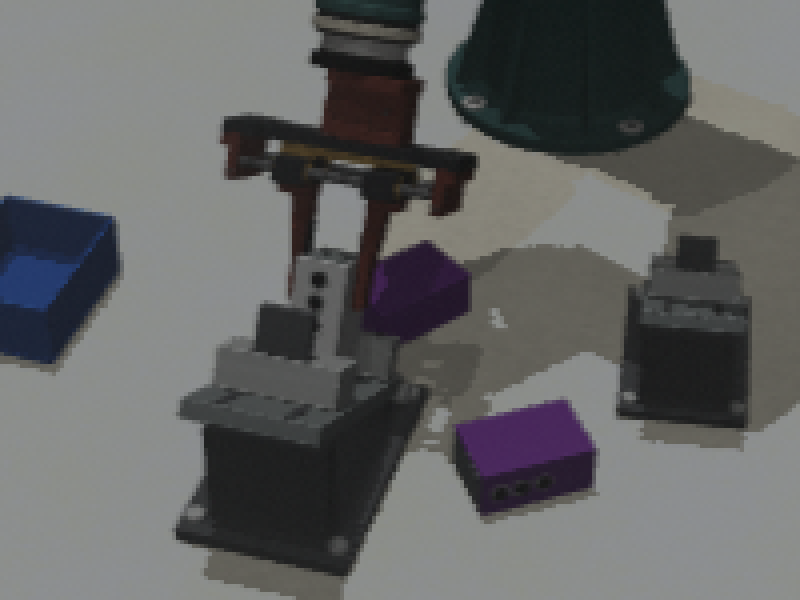

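```bash
python3 - <<'E'
from hf import *
move_gripper(.07); p=loc(current_position())
servo_line(W(p[0],p[1],.16),rate=.12)
c=capture("scene"); L=(pts(c)-O)@B
m=(L[:,0]>.05)&(L[:,0]<.075)&(abs(L[:,1])<.017)&(L[:,2]>.035)&(L[:,2]<.085); Q=L[m]
n=np.linalg.svd(Q-Q.mean(0))[2][2]; print("after release",m.sum(),n.round(3),Q.mean(0).round(4))
servo_line(W(.123,0,.16),ori(0),rate=.05); move_gripper(.030)
print(servo_line(W(.123,0,.036),rate=.08,contact_N=8),loc(current_position()).round(4))
move_gripper(0.0); print("gap",current_finger_gap(),loc(current_position()).round(4))
print(servo_line(W(.105,0,.036),rate=.04,contact_N=25),loc(current_position()).round(4),(np.array(current_force())@B).round(1))
print(servo_line(W(.092,0,.036),rate=.01,contact_N=14),loc(current_position()).round(4),(np.array(current_force())@B).round(1),current_clock())
E
```

```text
after release 155 [ 1.    -0.004 -0.012] [0.0617 0.0013 0.064 ]
False [ 1.233e-01 -1.000e-04  3.640e-02]
gap 0.011817565924822908 [ 0.1231 -0.      0.0362]
False [ 1.05e-01 -1.00e-04  3.62e-02] [0.6 0.7 5.4]
True [ 0.0962 -0.0001  0.0362] [2.  0.9 3.4] 28.5333
```

```bash
python3 - <<'E'
from hf import *
move_gripper(.030); p=loc(current_position())
servo_line(W(p[0],p[1],.17),rate=.12)
move_ptp(W(.02,.30,.2),ori(0)) if inverse_kinematics(W(.02,.30,.2),ori(0)) is not None else print("no clear pose")
P=[]
for n in("scene","top"):
    c=capture(n); np.savez(f"{n}4.npz",**c); cv2.imwrite(f"pics/{n}4.png",c["image"]); 
    L=(pts(c)-O)@B
    Q=L[(L[:,2]>-.004)&(L[:,0]>-.03)&(L[:,0]<.17)&(abs(L[:,1])<.056)&(L[:,2]<.11)]
    def g(x):
        S=Q-[x[4],0,x[5]]
        H=Rn.from_euler('zy',x[2:4]).inv().apply(S-[.03+x[6],x[0],0])
        return np.minimum(model(S,x[1],([9,9,9],[9.1,9.1,9.1])),sdf(H,[-.03,-.02,0],[.03,.02,.09]))
    r=least_squares(g,[0,.02,0,0,0,0,0],loss='soft_l1',f_scale=.002,x_scale=[.005,.005,.05,.05,.005,.005,.005])
    print(n,len(Q),"hy q yaw pitch dx dz hx",r.x.round(4),np.median(abs(r.fun)).round(4))
a=[cv2.resize(cv2.imread(f"pics/{n}4.png")[130:280,200:400],(400,300),interpolation=3) for n in("scene","top")]
cv2.imwrite("pics/crop4.png",np.hstack(a)); print(current_clock(),p)
E
```

```text
scene 1269 hy q yaw pitch dx dz hx [-0.0005  0.0191  0.0001  0.0149  0.0027 -0.0016 -0.0019] 0.0009
top 3036 hy q yaw pitch dx dz hx [ 0.0007  0.0199 -0.0074  0.0019 -0.0001  0.0004 -0.    ] 0.0009
31.775 [9.59441475e-02 1.55385470e-05 3.61444498e-02]
```

View pics/crop4.png

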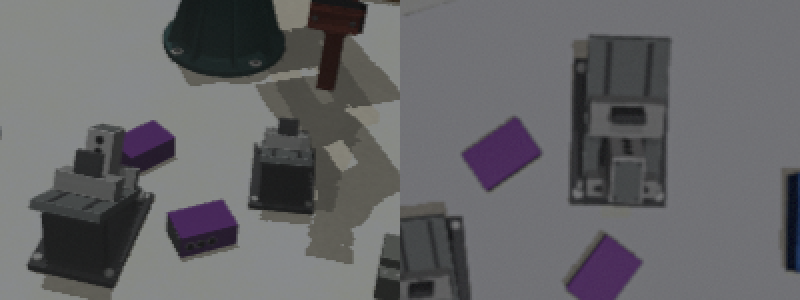

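The housing stands upright in the vise with its sockets facing the moving jaw. The jaw is shut at about 0.0195–0.020, the bystanders haven't moved and the arm is clear, so I'm handing in.

```bash
python3 -c "
from bench import *
print(close_job())"
```

```text
the job is handed in; nothing more can be done
None
```

The job is handed in at about 32 s of the 64 s limit: the housing stands upright on the bed, back on the fixed jaw, sockets towards the moving jaw. The jaw is closed on it (joint about 0.019 to 0.020 by camera), and the arm is clear. No verdict was returned.

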